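# Lock the drilling jig's hidden index bar with its locating pin

## Task

Lock the drilling jig: take the red-handled locating pin from the wooden stand, put its tip into the slot of the aluminium jig and feel along the slot until the tip drops into the unmarked hole in the black bar underneath. Push the pin fully home, so that its steel collar sits flat on the jig, and let go of it. Leave the yellow-handled pin and the other things on the bench where they are.

Things in the scene. Friction and masses are not known exactly. Their poses are not given: they have to be found in the camera images.
- jig: aluminium drilling jig bolted to the bench, 70 x 200 x 36 mm (x, y, z; 250 long with feet). Origin: centre of its underside, z up, y along its length and slot. Mid-cover (10 mm thick) is a straight slot, 14 mm wide (x), 76 mm long (y), edges bevelled. Under it lies a fixed flat black bar, its top 26 mm above the bench. A thin slit dust lip hides it and gives way freely to the pin
- slot_mid (a point): the middle of the slot at the top of the jig's cover (36 mm above the bench), axes as the jig's. Somewhere within 25 mm of it along the slot (different every time), on the slot's centre line, the black bar below has one unmarked round blind hole, 14 mm across and 17 mm deep, to be found by feeling: a tip that slides on the bar drops in there
- red_pin: loose red-handled locating pin, upright, 71 mm tall, about 120 g. Origin: centre of its tip (lower end), z up the pin. From the tip up: steel shank 10 mm thick, 24 mm long, tip bevelled 2 mm; steel collar 26 mm across, 5 mm thick; round red handle 20 mm thick, 42 mm long. Starts in either hole of the stand. Fully home in the jig, its collar rests on the cover, its tip 12 mm above the bench
- yellow_pin: a spare pin, same shape and size as the red one but with a yellow handle, in the stand's other hole; to be left alone. Origin at its tip
- pin_stand: the pins' stand, a fixed wooden block 60 x 140 x 34 mm (x, y, z). Origin: centre of its underside, z up. Two upright parking holes, 14 mm across and 28 mm deep, lie 40 mm either side of the middle along its y; a pin parked there has its tip 10 mm above the bench
- stir_stick: bystander: flat wooden stirring stick lying on the bench, 19 x 220 x 8 mm, loose; origin at its underside's centre
- screwdriver: bystander: green-handled screwdriver lying on the bench, 182 mm long, loose; origin at the end of its handle, on its axis
- wrench: bystander: steel spanner lying flat, 25 x 164 x 9 mm, loose; origin at its underside's centre
- air_coupler: bystander: small grey upright air coupler, 29 mm across, 62 mm tall, loose; origin at its underside's centre
Not all that is in view belongs to the job. There is more than one size of the red_pin; the one meant has the size given above.

How it is judged (in metres and radians):
On the way, in this order (a step that is already met when the one before it is completed fails the run):
1. the red pin is drawn out of the stand (height (world z) of red_pin above 0.045 m and contact force between red_pin and the fingers above 1 N), for 0.1 s.
2. the red pin, held by the fingers, has its tip in the slot of the jig (x of red_pin in the frame of jig between -0.006 and 0.006 m and y of red_pin in the frame of jig between -0.036 and 0.036 m and z of red_pin in the frame of jig below 0.031 m and contact force between red_pin and the fingers above 1 N), for 0.2 s.
At the end, for the whole second after the job is handed in: the red pin stands upright (within 0.1 rad) in the hole under the jig's slot, fully home: its tip no more than 14.5 mm above the jig's underside (12 mm when the collar rests flat), within 6 mm of the slot's centre line and within 30 mm of its middle; it is at rest and released (x of red_pin in the frame of jig between -0.006 and 0.006 m and y of red_pin in the frame of jig between -0.03 and 0.03 m and z of red_pin in the frame of jig between 0.009 and 0.0145 m and angle between red_pin's own z axis and vertical below 0.1 rad and linear speed of red_pin below 0.01 m/s and contact force between red_pin and the fingers below 0.1 N); the robot touches nothing.
It fails at once if the yellow pin is moved by more than 3 cm (distance of yellow_pin from where it was at the start of the episode above 0.03 m).
It fails at once if another thing on the bench (stirring stick, screwdriver, wrench or air coupler) is moved by more than 3 cm (distance of any of stir_stick, screwdriver, wrench, air_coupler from where it was at the start of the episode above 0.03 m).
It also fails if it takes over 51 s, if anything falls off the work surface, if the arm or the gripper's body presses on something with over 40 N, if the wrist force passes 120 N, or if a joint passes its speed limit or range.

## Robot

A 6-joint arm with a two-finger parallel gripper is mounted at the origin on a cart in front of the work surface, level with it; the furniture and walls round the work are solid. World frame = base frame: x ahead of the robot, y to its left, z up, the work surface at z = 0. Lengths are in mm, angles in rad, forces in N, time in s.
With the tool pointing down it reaches from about 275 to 750 mm from the base axis. Payload 10.2 kg.
Tool frame: the origin (TCP) lies between the finger pads; the fingertips stand 14 mm ahead of it and the grasp point (between the pads) lies 5 mm behind it (tip_reach is the distance from the TCP to the fingertips, in mm); z points along the fingers, y is the line along which they close (so a half turn about z gives the same grasp; the last joint's range is limited). The gripper opens to 85 mm and grips with 20 to 120 N. Pads are 22 mm wide; open, the fingers measure 114 mm over their backs; the gripper's body (76 mm by 85 mm) begins 54 mm behind the grasp point. The pads swing forward as they close: fully open they stand 13 mm farther back than shut.
Start: joints at [-1.547, 0.313, 1.498, -0, 1.331, -0.223], TCP at [128.245, -509.102, 245.294] pointing down, gripper open.
Joint ranges: [-2.94, 2.94], [-0.97, 2.17], [0.19, 2.56], [-1.23, 4.37], [0.02, 3.11], [-2.88, 2.88]. Speed limits (rad/s): [2.39, 2.39, 3.01, 3.14, 3.14, 3.14].

## Interface

Orientations are given as a unit quaternion [w, x, y, z].
In Python, from rig import * gives the robot as it stands.
- The arm moves only by the tool arm_command, never from a script. Its argument "steps" is a list that holds one entry, the list of rows, each a list of 7 numbers: the opening, from 0 (shut) to 1 (fully open), then the shift along the tool's x, y, z each as a share of 0.05 m, from -1 to 1, then the turn, a rotation vector about the tool's x, y, z each as a share of 0.15 rad, from -1 to 1. A call has 1 to 8 rows; each row shifts and turns the commanded pose from where the row before left it, along the tool's axes as they then stand; what a row does not reach is not made up. A row lasts 1/8 s, in which the tool goes at most 62.5 mm and 10.7 degrees, less where a joint would pass 70% of its speed; a pose out of reach is approached as far as the arm can. A call with a number of a shift or a turn outside -1 to 1 is refused whole. A call with a gripper value outside its range is refused whole. The fingers move at their own pace and stop on an object; "squeeze" is the grip in N (left out, the last holds). Time passes only in rows, so rows that do not move let the fingers close. It gives the time, the measured TCP pose, the force, the opening and the grip force at its end, in the units of the state.
- sense(): the state, without advancing time (a new reading comes with each control period).
- capture(name): name is "scene" or "top" or "wrist"; returns the picture (420x560x3 uint8, red, green, blue); there is no depth.
- get_calibration(name): a dict with "intrinsics" (3x3 intrinsics, pixels), "rvec" (rotation vector, rad) and "tvec" (3), from world to camera coordinates, as OpenCV has them; the wrist camera has in their place "T_tool_cam" (4x4, takes a point from camera to tool coordinates, whose origin is the TCP and whose axes are the flange's). Camera axes: x right, y down, z forward; pixel columns grow to the right and rows downward; lengths in mm; the calibration is good to about 2 mm. The wrist camera is an equidistant fisheye: a pixel r from the principal point sees the ray r / f radians off the axis. A picture is of the moment at which its call begins: read the wrist's pose just before it. get_calibration takes no time and is no camera call.
- finish_job(): hands the job in; it is judged then, once.
The state is a dict: "time_s": time; "joints": joint angles; "dq": joint speeds; "tau": joint torques, N m; "eef_pos": TCP position; "ee_rot": TCP orientation; "force": force on the tool from outside, world axes, zero at the start; "wrist_torque": the same for the moment, N m; "grip_width": opening from 0.0 (shut) to 1.0 (fully open); "grip_force": force on a finger pad.
Only numpy, scipy, OpenCV 4.12 (cv2) and the standard library are available. Lean on these libraries where they do the work, as an engineer would, in place of code of your own. Each camera call takes 0.05 s, during which the arm holds its last target. There are 200 camera calls.

## Working session

There is one attempt and no reset: what is moved stays moved. The work goes in short steps, Python scripts to look and compute and a tool call to move; the robot and the scene stay as the last step left them, time stands still between calls to the robot, and variables do not carry over. Pictures are saved under pics/ and viewed, at most 10 in all, crops included, and the job is handed in when it is done.

Besides the shell and the picture viewer there is one more tool, called after "Call:" in YAML: its name, and indented under it one key for each argument. arm_command: Moves the arm, as the interface text tells. Its arguments: {"type":"object","properties":{"steps":{"type":"array"},"squeeze":{"type":"number"}},"required":["steps"]}

```bash
mkdir -p pics; ls; python3 - <<'E'
from rig import *
import cv2,numpy as np
s=sense();print({k:np.round(v,3).tolist() for k,v in s.items()})
for n in("scene","top"):
    im=capture(n);cv2.imwrite(f"pics/{n}0.png",im[:,:,::-1]);print(n,get_calibration(n))
print(get_calibration("wrist"))
a=cv2.imread("pics/scene0.png");b=cv2.imread("pics/top0.png")
E
```

```text
pics
{'time_s': 0.0, 'joints': [-1.547, 0.313, 1.498, -0.0, 1.331, -0.223], 'dq': [-0.001, -0.0, -0.0, -0.001, -0.0, 0.002], 'tau': [0.001, -41.226, -25.974, -0.0, 0.004, 0.0], 'eef_pos': [128.249, -508.841, 244.729], 'ee_rot': [-0.001, 0.992, 0.123, 0.0], 'force': [-1.219, -0.696, 0.19], 'wrist_torque': [0.034, -0.001, -0.02], 'grip_force': 0.0, 'grip_width': 1.002}
scene {'intrinsics': array([[383.15936424,   0.        , 278.00686617],
       [  0.        , 383.15936424, 208.92058177],
       [  0.        ,   0.        ,   1.        ]]), 'rvec': array([ 1.09557005, -1.95304031,  1.33785063]), 'tvec': array([353.10813103, 241.76640612, 566.09501433])}
top {'intrinsics': array([[477.32954441,   0.        , 283.37007587],
       [  0.        , 477.32954441, 210.97875362],
       [  0.        ,   0.        ,   1.        ]]), 'rvec': array([ 2.19728608, -1.95892221,  0.2474256 ]), 'tvec': array([ -36.91411264,  543.99014503, 1370.31592081])}
{'intrinsics': array([[325.1922621 ,   0.        , 285.48294439],
       [  0.        , 325.1922621 , 206.15790594],
       [  0.        ,   0.        ,   1.        ]]), 'T_tool_cam': array([[ 1.95125128e-05, -9.48296968e-01, -3.17384405e-01,
         8.21761070e+01],
       [ 9.99999976e-01, -5.07046671e-05,  2.12977050e-04,
        -2.15502220e-01],
       [-2.18058362e-04, -3.17384402e-01,  9.48296944e-01,
        -1.28427075e+02],
       [ 0.00000000e+00,  0.00000000e+00,  0.00000000e+00,
         1.00000000e+00]])}
```

View pics/scene0.png

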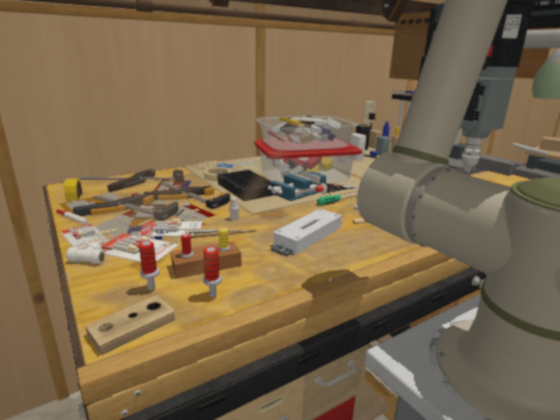

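View pics/top0.png

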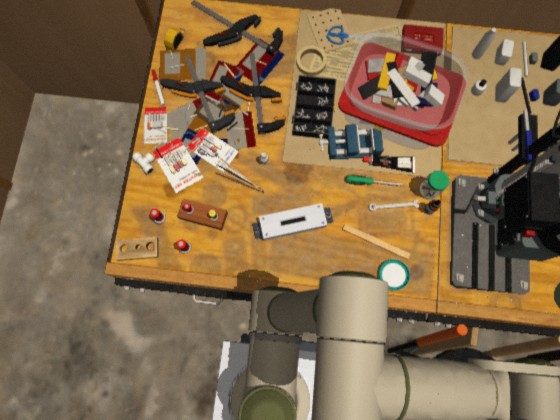

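Candidates for the red pin, top-view pixels:
- (187,207): red, in the brown stand next to the yellow pin at (212,213).
- (156,214) and (181,245): larger red pins standing on the bench, outside the stand.

By the description I choose the one in the stand, scene pixel (186,244). The jig is at (292,221) in the top view.

```bash
cat > h.py <<'E'
from rig import *
import cv2,numpy as np
from scipy.spatial.transform import Rotation as R
def ray(n,uv,state=None):
    c=get_calibration(n);K=c["intrinsics"];uv=np.atleast_2d(np.float64(uv))
    if n=="wrist":
        p=(uv-K[:2,2])/K[0,0];r=np.linalg.norm(p,axis=1,keepdims=True)+1e-12
        d=np.hstack([p/r*np.sin(r),np.cos(r)]);T=c["T_tool_cam"]
        w,x,y,z=state["ee_rot"];Q=R.from_quat([x,y,z,w]).as_matrix()
        return Q@T[:3,3]+np.array(state["eef_pos"]),(Q@T[:3,:3]@d.T).T
    M=cv2.Rodrigues(c["rvec"])[0]
    d=np.linalg.solve(K,np.c_[uv,np.ones(len(uv))].T)
    return -M.T@c["tvec"],(M.T@d).T
def onplane(n,uv,z,state=None):
    o,d=ray(n,uv,state);return o+d*((z-o[2])/d[:,2])[:,None]
def tri(n1,a,n2,b,s1=None,s2=None):
    o1,d1=ray(n1,a,s1);o2,d2=ray(n2,b,s2);d1,d2=d1[0],d2[0]
    t=np.linalg.lstsq(np.c_[d1,-d2],o2-o1,rcond=None)[0]
    p,q=o1+t[0]*d1,o2+t[1]*d2;return (p+q)/2,np.linalg.norm(p-q)
def blobs(im,lo,hi,amin=15):
    h=cv2.cvtColor(im,cv2.COLOR_RGB2HSV);m=cv2.inRange(h,np.array(lo),np.array(hi))
    n,l,s,c=cv2.connectedComponentsWithStats(m);return [(np.round(c[i],1),s[i]) for i in range(1,n) if s[i][4]>=amin],l
E
python3 - <<'E'
from h import *
t=cv2.imread("pics/top0.png")[:,:,::-1].copy();s=cv2.imread("pics/scene0.png")[:,:,::-1].copy()
for n,im,box in(("top",t,(140,190,240,260)),("scene",s,(120,220,260,300))):
  for nm,lo,hi in(("red",(0,170,110),(4,255,255)),("red2",(174,170,110),(180,255,255)),("yel",(22,150,120),(32,255,255))):
    for c,st in blobs(im,lo,hi)[0]:
      if box[0]<c[0]<box[2] and box[1]<c[1]<box[3]: print(n,nm,c,st, onplane(n,c,81)[0].round(0))
print("pin approx top-plane",onplane("top",[[187,207],[212,213]],81).round(1))
for a,b in (((187,207),(186,237)),((212,213),(223.5,231))): print(tri("top",a,"scene",b))
# jig
g=cv2.inRange(cv2.cvtColor(t,cv2.COLOR_RGB2HSV),np.array((0,0,150)),np.array((180,60,255)))
g[:195]=0;g[250:]=0;g[:,:245]=0;g[:,345:]=0
cs=max(cv2.findContours(g,0,2)[0],key=cv2.contourArea);r=cv2.minAreaRect(cs);print(r)
bp=onplane("top",cv2.boxPoints(r),36);print(bp.round(1),bp.mean(0).round(1))
print("other",onplane("top",[[156,214],[181,245],[262,157],[240,178]],60).round(0))
cv2.imwrite("pics/crop1.png",np.hstack([cv2.resize(t[185:265,110:210],(400,320),interpolation=2),cv2.resize(s[225:305,130:230],(400,320),interpolation=2)])[:,:,::-1])
E
```

```text
top red [186.5 206.7] [184 203   6   7  21] [521. 315.  81.]
top red [154.6 213.4] [150 209  10   9  42] [490. 406.  81.]
top red [181.3 244.7] [177 240   9   9  38] [406. 311.  81.]
top yel [212.1 213.2] [209 210   7   7  27] [510. 236.  81.]
scene red [186.1 244.3] [182 236   9  18 108] [484. 327.  81.]
scene red [146.1 248.1] [139 243  14  10 102] [506. 398.  81.]
scene red [212.1 256.5] [204 249  15  16 119] [413. 303.  81.]
scene red [147.6 258.2] [141 253  14  11  93] [465. 406.  81.]
scene red [148.3 266.2] [142 264  13   5  41] [436. 413.  81.]
scene red [211.9 270.2] [205 265  14  11  90] [368. 323.  81.]
scene red [148.5 270.9] [143 269  11   4  24] [420. 417.  81.]
scene red [211.1 278. ] [206 276  12   4  25] [346. 334.  81.]
scene yel [223.2 237.5] [219 227   9  21 150] [475. 252.  81.]
pin approx top-plane [[520.7 313.3  81. ]
 [511.  236.1  81. ]]
(array([521.60857928, 314.15116376,  77.48544876]), np.float64(0.07700944325964434))
(array([511.28738562, 235.93185786,  77.36576304]), np.float64(1.893920892390543))
((292.59930419921875, 220.3582000732422), (22.794635772705078, 65.21096801757812), 78.15792083740234)
[[ 528.7  101.2   36. ]
 [ 593.7  -89.9   36. ]
 [ 524.7 -110.8   36. ]
 [ 461.    78.2   36. ]] [527.   -5.3  36. ]
other [[493. 408.  60.]
 [408. 317.  60.]
 [712. 112.  60.]
 [636. 171.  60.]]
```

View pics/crop1.png

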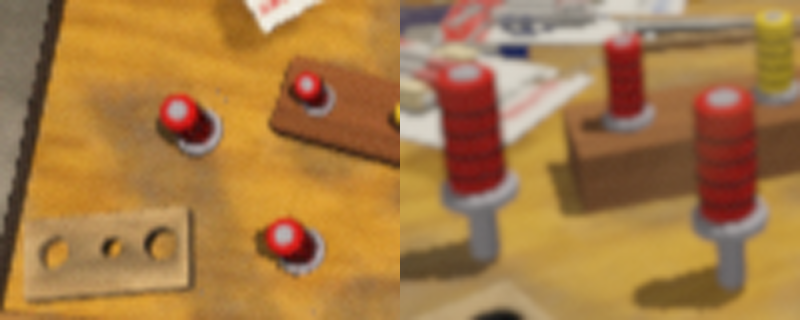

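The crop confirms the choice. The pin in the stand at (187,207) is slimmer than the two loose ones, and its collar sits on the stand. I'll turn the tool and travel above it.

Call:
arm_command:
  steps:
    - [[1, 0, 0, 0, 0, 0, -0.99], [1, 0, 0, 0, 0, 0, -0.99], [1, 0, 0, 0, 0, 0, -0.99], [1, 0, 0, 0, 0, 0, -0.99], [1, 0, 0, 0, 0, 0, -0.99], [1, 0, 0, 0, 0, 0, -0.99], [1, 0, 0, 0, 0, 0, -0.99], [1, 0, 0, 0, 0, 0, -0.99]]

```text
time_s: 1.1
eef_pos: [128.3, -508.9, 245.0]
ee_rot: [-0.0, 0.752, 0.659, 0.0]
force: [0.1, -0.1, -0.1]
grip_width: 1.001
grip_force: 0.0
```

Call:
arm_command:
  steps:
    - [[1, 0.87, 0.28, 0, 0, 0, 0], [1, 0.87, 0.28, 0, 0, 0, 0], [1, 0.87, 0.28, 0, 0, 0, 0], [1, 0.87, 0.28, 0, 0, 0, 0], [1, 0.87, 0.28, 0, 0, 0, 0], [1, 0.87, 0.28, 0, 0, 0, 0], [1, 0.87, 0.28, 0, 0, 0, 0], [1, 0.87, 0.28, 0, 0, 0, 0]]

```text
time_s: 2.1
eef_pos: [286.7, -178.1, 245.2]
ee_rot: [0.0, 0.754, 0.657, 0.0]
force: [0.4, 0.3, 0.5]
grip_width: 0.998
grip_force: 0.0
```

Call:
arm_command:
  steps:
    - [[1, 0.87, 0.28, 0, 0, 0, 0], [1, 0.87, 0.28, 0, 0, 0, 0], [1, 0.87, 0.28, 0, 0, 0, 0], [1, 0.87, 0.28, 0, 0, 0, 0], [1, 0.87, 0.28, 0, 0, 0, 0], [1, 0.87, 0.28, 0, 0, 0, 0], [1, 0.87, 0.28, 0, 0, 0, 0], [1, 0.87, 0.28, 0, 0, 0, 0]]

```text
time_s: 3.1
eef_pos: [444.9, 151.7, 245.1]
ee_rot: [-0.0, 0.753, 0.658, -0.0]
force: [0.0, -0.5, 0.8]
grip_width: 0.999
grip_force: 0.0
```

Call:
arm_command:
  steps:
    - [[1, 0.87, 0.28, 0, 0, 0, 0], [1, 0.87, 0.28, 0, 0, 0, 0], [1, 0.87, 0.28, 0, 0, 0, 0], [1, 0, 0, 0, 0, 0, 0], [1, 0, 0, 0, 0, 0, 0]]

```text
time_s: 3.72
eef_pos: [503.5, 273.3, 244.9]
ee_rot: [-0.0, 0.754, 0.657, -0.001]
force: [0.6, 0.4, -0.0]
grip_width: 0.997
grip_force: 0.0
```

```bash
python3 - <<'E'
from h import *
s=sense();im=capture("wrist");cv2.imwrite("pics/w1.png",im[:,:,::-1]);print(s["time_s"],s["eef_pos"],s["ee_rot"],s["joints"],s["force"])
for nm,lo,hi in(("red",(0,170,90),(4,255,255)),("yel",(22,150,120),(32,255,255))):
  for c,st in blobs(im,lo,hi,60)[0]: print(nm,c,st,onplane("wrist",c,81,s)[0].round(1))
E
```

```text
3.725 [503.53053161 273.28818556 244.89653968] [-1.29893034e-04  7.53511774e-01  6.57434173e-01 -5.45326883e-04] [ 2.92928402e-01  4.20130030e-01  1.34711013e+00 -2.16570807e-04
  1.37545335e+00  4.28949563e-01] [ 0.56961357  0.43009152 -0.02388577]
red [430.8   5.7] [421   0  22  16 192] [664.3 436.3  81. ]
red [526.9   9.6] [521   0  12  19 125] [790.2 444.   81. ]
red [459.6  35.4] [437   6  45  62 776] [691.7 407.   81. ]
red [248.3  53. ] [232  37  33  32 540] [488.5 402.6  81. ]
red [552.4  89.3] [544  79  16  21 188] [819.4 354.7  81. ]
red [473.9  91.9] [462  83  30  20 266] [701.9 350.1  81. ]
red [501.4 109.7] [493  99  18  27 231] [736.8 331.5  81. ]
red [302.2 141.4] [293 132  20  21 220] [524.9 316.3  81. ]
red [177.2 170.5] [162 156  29  31 432] [404.3 306.9  81. ]
red [508.9 217.2] [480 194  63  45 831] [753.5 209.7  81. ]
red [547.2 392. ] [534 381  26  24 365] [ 979.  -213.1   81. ]
red [446.5 407.7] [442 403   9  10  73] [ 717.4 -125.9   81. ]
yel [346.5 126.5] [341 116  11  23 105] [566.5 325.1  81. ]
yel [233.  136.8] [217 120  27  41 578] [463.5 329.5  81. ]
yel [230.8 218.7] [222 207  22  20 171] [447.3 251.9  81. ]
yel [299.5 223.6] [290 214  20  22 238] [512.7 238.   81. ]
```

View pics/w1.png

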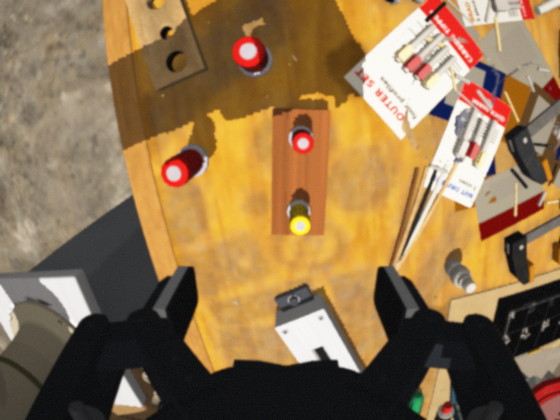

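The wrist view shows the slim red pin's cap at (302,142) in the stand and the yellow pin at (299,224). The loose fat pins are at (249,53) and (178,171). I'll centre over the slim pin, go lower and look again.

Call:
arm_command:
  steps:
    - [[1, 0.88, 0.29, 0, 0, 0, 0], [1, 0, 0, 0.9, 0, 0, 0], [1, 0, 0, 0.9, 0, 0, 0], [1, 0, 0, 0, 0, 0, 0], [1, 0, 0, 0, 0, 0, 0]]

```text
time_s: 4.4
eef_pos: [525.0, 315.1, 157.7]
ee_rot: [0.001, 0.754, 0.657, 0.001]
force: [-0.2, 0.2, 0.4]
grip_width: 0.999
grip_force: 0.0
```

```bash
python3 - <<'E'
from h import *
s=sense();im=capture("wrist");cv2.imwrite("pics/w2.png",im[:,:,::-1]);print(s["time_s"],s["eef_pos"],s["ee_rot"])
for nm,lo,hi in(("red",(0,170,90),(4,255,255)),("yel",(22,150,120),(32,255,255))):
  for c,st in blobs(im,lo,hi,60)[0]: print(nm,c,st,onplane("wrist",c,81,s)[0].round(1))
h=cv2.cvtColor(im,cv2.COLOR_RGB2HSV);m=cv2.inRange(h,np.array((0,0,120)),np.array((180,70,255)))
n,l,S,c=cv2.connectedComponentsWithStats(m)
for i in range(1,n):
  p=onplane("wrist",c[i],81,s)[0]
  if np.hypot(p[0]-523,p[1]-315)<30 and S[i][4]>20: print("cap",c[i],S[i],p.round(1))
E
```

```text
4.4 [525.03784844 315.11338018 157.68657287] [5.80030359e-04 7.53747388e-01 6.57162365e-01 1.47148477e-03]
red [557.2   7.7] [553   0   7  24  84] [770.2 466.9  81. ]
red [453.7  23. ] [441  10  27  28 361] [658.1 442.1  81. ]
red [485.3  62. ] [ 453   25   60   80 1314] [681.1 414.8  81. ]
red [206.6 104.6] [ 184   83   45   45 1045] [487.4 402.2  81. ]
red [426.7  97.4] [419  91  16  14  63] [630.2 390.5  81. ]
red [439.6 107.7] [432 101  16  15  83] [639.4 383.1  81. ]
red [501.8 134.2] [487 123  34  25 404] [693.1 361.8  81. ]
red [530.7 153.2] [522 140  19  34 300] [724.5 345.4  81. ]
red [515.8 160.4] [503 151  25  18 100] [708.  340.8  81. ]
red [493.6 203.5] [489 196  10  16  64] [687.1 308.4  81. ]
red [284.8 221.5] [271 209  28  28 410] [525.6 317.5  81. ]
red [125.5 257.8] [109 240  34  38 584] [398.9 303.5  81. ]
red [526.7 273.4] [495 247  65  51 863] [738.3 233.5  81. ]
yel [282.6 315.7] [271 304  25  24 343] [513.  239.1  81. ]
cap [271.11111111 203.75925926] [269 197   5  15  54] [518.4 331.3  81. ]
cap [298.60526316 204.21052632] [297 199   4  13  38] [536.4 328.5  81. ]
cap [284.6137931  225.28275862] [278 219  14  13 145] [525.1 314.8  81. ]
```

View pics/w2.png

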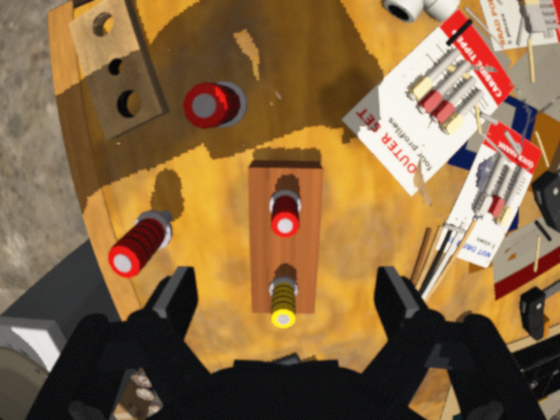

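The cap sits at (285,225), which is world (525.1, 314.8), right under the TCP. I'll descend and grip.

Call:
arm_command:
  steps:
    - [[1, 0, 0, 0.96, 0, 0, 0], [1, 0, 0, 0.96, 0, 0, 0], [1, 0, 0, 0, 0, 0, 0], [1, 0, 0, 0, 0, 0, 0]]

```text
time_s: 4.95
eef_pos: [525.7, 315.8, 62.4]
ee_rot: [0.001, 0.754, 0.657, 0.002]
force: [0.7, 0.1, 0.6]
grip_width: 1.003
grip_force: 0.0
```

Call:
arm_command:
  steps:
    - [[0, 0, 0, 0, 0, 0, 0], [0, 0, 0, 0, 0, 0, 0], [0, 0, 0, 0, 0, 0, 0], [0, 0, 0, 0, 0, 0, 0], [0, 0, 0, 0, 0, 0, 0], [0, 0, 0, 0, 0, 0, 0], [0, 0, 0, 0, 0, 0, 0]]
  squeeze: 60

```text
time_s: 5.82
eef_pos: [524.3, 315.4, 59.7]
ee_rot: [0.0, 0.754, 0.657, 0.0]
force: [-1.7, -0.7, 5.3]
grip_width: 0.218
grip_force: 58.5
```

Call:
arm_command:
  steps:
    - [[0, 0, 0, -1, 0, 0, 0], [0, 0, 0, -1, 0, 0, 0], [0, 0, 0, 0, 0, 0, -0.77], [0, 0, 0, 0, 0, 0, -0.77], [0, 0, 0, 0, 0, 0, -0.77], [0, 0, 0, 0, 0, 0, -0.77], [0, 0, 0, 0, 0, 0, 0]]

```text
time_s: 6.7
eef_pos: [524.0, 315.3, 158.8]
ee_rot: [-0.0, 0.583, 0.812, -0.0]
force: [0.1, 0.9, -0.6]
grip_width: 0.216
grip_force: 60.0
```

Call:
arm_command:
  steps:
    - [[0, -0.91, -0.25, 0, 0, 0, 0], [0, -0.91, -0.25, 0, 0, 0, 0], [0, -0.91, -0.25, 0, 0, 0, 0], [0, -0.91, -0.25, 0, 0, 0, 0], [0, -0.91, -0.25, 0, 0, 0, 0], [0, -0.91, -0.25, 0, 0, 0, 0], [0, -0.91, -0.25, 0, 0, 0, 0], [0, -0.91, -0.25, 0, 0, 0, 0]]

```text
time_s: 7.7
eef_pos: [545.9, -63.1, 159.2]
ee_rot: [-0.0, 0.584, 0.812, 0.0]
force: [-0.2, -0.2, -0.9]
grip_width: 0.219
grip_force: 60.0
```

Call:
arm_command:
  steps:
    - [[0, 0, 0, 0, 0, 0, 0], [0, 0, 0, 0, 0, 0, 0], [0, 0, 0, 0, 0, 0, 0]]

```text
time_s: 8.07
eef_pos: [545.9, -60.5, 159.2]
ee_rot: [-0.0, 0.583, 0.813, 0.0]
force: [-0.1, 0.0, -1.5]
grip_width: 0.22
grip_force: 59.9
```

```bash
python3 - <<'E'
from h import *
s=sense();im=capture("wrist");cv2.imwrite("pics/w3.png",im[:,:,::-1]);print(s["time_s"],s["eef_pos"],s["ee_rot"],s["grip_width"],s["grip_force"])
E
```

```text
8.075 [545.94937867 -60.50440869 159.23983674] [-1.59226453e-04  5.82767445e-01  8.12638960e-01  2.08192489e-05] 0.22016451826790545 59.92720305919647
```

View pics/w3.png

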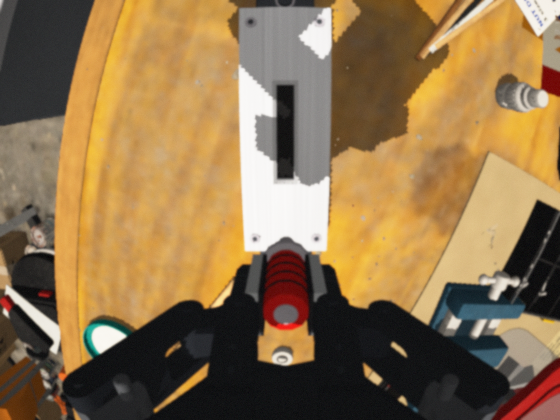

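The slot spans columns 277–295 and rows 85–180. The pin is held upright, with its cap at (286,315).

```bash
python3 - <<'E'
from h import *
im=cv2.imread("pics/w3.png");s=dict(eef_pos=[545.949,-60.504,159.24],ee_rot=[-1.6e-4,.582767,.812639,0])
g=cv2.cvtColor(im,6);m=(g<45).astype(np.uint8);m[:70]=0;m[195:]=0;m[:,:262]=0;m[:,310:]=0
n,l,S,c=cv2.connectedComponentsWithStats(m);i=1+S[1:,4].argmax();print(c[i],S[i])
ct=max(cv2.findContours((l==i).astype(np.uint8),0,1)[0],key=cv2.contourArea)[:,0]
Q=R.from_quat([s["ee_rot"][k] for k in(1,2,3,0)]).as_matrix()
for z in(36,33):
  P=onplane("wrist",ct,z,s);r=cv2.minAreaRect(P[:,:2].astype(np.float32));print(z,r)
  ctr=np.array([*r[0],z]);print("tool delta",(Q.T@(ctr-s["eef_pos"])).round(1))
b=cv2.boxPoints(r);e=sorted([b[1]-b[0],b[2]-b[1]],key=lambda v:-np.linalg.norm(v))[0];print("slot angle",np.arctan2(e[1],e[0]),"tool x ang",np.arctan2(Q[1,0],Q[0,0]))
# slot from top for comparison
t=cv2.imread("pics/top0.png",0);m=(t<70).astype(np.uint8);m[:205]=0;m[235:]=0;m[:,:270]=0;m[:,:270]=0;m[:,315:]=0
n,l,S,c=cv2.connectedComponentsWithStats(m)
for i in range(1,n):
  if S[i][4]>20:print("top",c[i],S[i],onplane("top",c[i],34))
cap=onplane("wrist",[[286,315.5]],159.24+21,s)[0];print("cap",Q.T@(cap-s["eef_pos"]))
# jig outline sides (rows 100..230) -> centre line
h=cv2.cvtColor(im,cv2.COLOR_BGR2HSV)
for row in(30,130,200,230):
  q=np.where(h[row,225:350,1]<60)[0]+225;a,b=onplane("wrist",[[q.min()-.5,row],[q.max()+.5,row]],36,s);
  print(row,q.min(),q.max(),[(Q.T@(v-s["eef_pos"]))[:2].round(1) for v in(a,b)])
E
```

```text
[284.82127352 130.276411  ] [ 277   86   16   91 1382]
36 ((527.0979614257812, -5.507183074951172), (11.637918472290039, 70.73949432373047), 18.893381118774414)
tool delta [ 58.1  -0.2 123.3]
33 ((527.1744995117188, -5.774471282958984), (11.776642799377441, 71.58269500732422), 18.893407821655273)
tool delta [ 57.8  -0.2 126.3]
slot angle -1.2410439 tool x ang 1.897333275641878
top [292.43661972 220.53521127] [281 217  24   8  71] [[526.56058562  -4.61301679  34.        ]]
cap [ -1.59450652   0.95652161 -21.0005941 ]
30 239 331 [array([138.6, -35.1]), array([138.6,  35.5])]
130 240 330 [array([ 59.7, -35.1]), array([59.7, 35.4])]
200 242 328 [array([  2.8, -35.3]), array([ 2.8, 35.7])]
230 244 326 [array([-23.7, -34.8]), array([-23.6,  35.1])]
```

The jig's centre line is at tool y ≈ 0 and slot mid is at tool x +58. I'll move to 28 mm short of the middle and lower the tip to just above the cover.

Call:
arm_command:
  steps:
    - [[0, 0.6, 0, 0, 0, 0, 0], [0, 0, 0, 0.7, 0, 0, 0], [0, 0, 0, 0.66, 0, 0, 0], [0, 0, 0, 0, 0, 0, 0], [0, 0, 0, 0, 0, 0, 0]]

```text
time_s: 8.75
eef_pos: [537.1, -33.0, 92.6]
ee_rot: [0.001, 0.583, 0.813, 0.0]
force: [1.2, -0.4, -0.1]
grip_width: 0.214
grip_force: 59.9
```

Call:
arm_command:
  steps:
    - [[0, 0, 0, 0.05, 0, 0, 0], [0, 0, 0, 0.05, 0, 0, 0], [0, 0, 0, 0.05, 0, 0, 0], [0, 0, 0, 0.05, 0, 0, 0], [0, 0, 0, 0, 0, 0, 0]]

```text
time_s: 9.38
eef_pos: [536.3, -33.1, 81.1]
ee_rot: [-0.0, 0.583, 0.812, -0.0]
force: [-0.4, 0.4, -1.5]
grip_width: 0.217
grip_force: 59.9
```

Call:
arm_command:
  steps:
    - [[0, 0, 0, 0.04, 0, 0, 0], [0, 0, 0, 0.04, 0, 0, 0], [0, 0, 0, 0.02, 0, 0, 0], [0, 0, 0, 0, 0, 0, 0]]

```text
time_s: 9.88
eef_pos: [536.4, -33.1, 76.2]
ee_rot: [-0.0, 0.583, 0.812, -0.0]
force: [0.4, -0.3, -1.3]
grip_width: 0.213
grip_force: 59.9
```

Call:
arm_command:
  steps:
    - [[0, 0, 0, 0.02, 0, 0, 0], [0, 0, 0, 0, 0, 0, 0]]

```text
time_s: 10.12
eef_pos: [536.6, -33.2, 75.6]
ee_rot: [0.0, 0.583, 0.812, 0.0]
force: [0.2, -1.1, 2.5]
grip_width: 0.217
grip_force: 60.5
```

Contact on the bar comes at TCP z 75.6, as predicted. I'll add a little preload and start sliding along +x (jig +y).

Call:
arm_command:
  steps:
    - [[0, 0, 0, 0.02, 0, 0, 0], [0, 0, 0, 0, 0, 0, 0]]

```text
time_s: 10.38
eef_pos: [536.8, -33.2, 75.3]
ee_rot: [0.001, 0.583, 0.813, 0.0]
force: [-2.9, 0.8, 10.6]
grip_width: 0.219
grip_force: 61.4
```

Call:
arm_command:
  steps:
    - [[0, 0.05, 0, 0, 0, 0, 0], [0, 0.05, 0, 0, 0, 0, 0], [0, 0, 0, 0, 0, 0, 0]]

```text
time_s: 10.75
eef_pos: [534.5, -28.1, 74.0]
ee_rot: [-0.0, 0.583, 0.812, -0.0]
force: [0.5, 1.0, -1.5]
grip_width: 0.218
grip_force: 60.0
```

The z reaction vanished and the TCP sank to 74.0, which suggests the tip is dropping into the hole near jig y −24. I'll probe deeper.

Call:
arm_command:
  steps:
    - [[0, 0, 0, 0.03, 0, 0, 0], [0, 0, 0, 0.03, 0, 0, 0], [0, 0, 0, 0, 0, 0, 0]]

```text
time_s: 11.12
eef_pos: [534.6, -28.3, 71.0]
ee_rot: [-0.0, 0.583, 0.812, -0.0]
force: [-0.3, -0.0, -1.2]
grip_width: 0.221
grip_force: 59.9
```

Call:
arm_command:
  steps:
    - [[0, 0, 0, 0.04, 0, 0, 0], [0, 0, 0, 0.04, 0, 0, 0], [0, 0, 0, 0.04, 0, 0, 0], [0, 0, 0, 0, 0, 0, 0]]

```text
time_s: 11.62
eef_pos: [534.7, -28.3, 65.0]
ee_rot: [-0.0, 0.583, 0.812, -0.0]
force: [0.2, 0.9, -1.9]
grip_width: 0.215
grip_force: 59.8
```

Call:
arm_command:
  steps:
    - [[0, 0, 0, 0.04, 0, 0, 0], [0, 0, 0, 0.03, 0, 0, 0], [0, 0, 0, 0, 0, 0, 0]]

```text
time_s: 12.0
eef_pos: [534.8, -28.3, 61.8]
ee_rot: [-0.0, 0.583, 0.812, 0.0]
force: [-0.3, 2.5, 0.1]
grip_width: 0.214
grip_force: 60.3
```

Call:
arm_command:
  steps:
    - [[0, 0, 0, 0.02, 0, 0, 0], [0, 0, 0, 0.01, 0, 0, 0], [0, 0, 0, 0, 0, 0, 0]]

```text
time_s: 12.38
eef_pos: [534.9, -28.3, 61.7]
ee_rot: [0.0, 0.583, 0.813, 0.0]
force: [-7.0, 3.5, 14.6]
grip_width: 0.218
grip_force: 61.8
```

The collar is seated: z 61.7 with a 14.6 N reaction. I'll release, retract and look.

Call:
arm_command:
  steps:
    - [[0.5, 0, 0, 0, 0, 0, 0], [0.8, 0, 0, 0, 0, 0, 0], [0.8, 0, 0, 0, 0, 0, 0], [0.8, 0, 0, 0, 0, 0, 0], [0.8, 0, 0, 0, 0, 0, 0]]

```text
time_s: 13.0
eef_pos: [534.8, -28.4, 60.2]
ee_rot: [-0.0, 0.583, 0.812, -0.0]
force: [0.3, 0.0, -0.4]
grip_width: 0.804
grip_force: 0.0
```

Call:
arm_command:
  steps:
    - [[0.8, 0, 0, -0.4, 0, 0, 0], [0.8, 0, 0, -0.8, 0, 0, 0], [0.8, 0, 0, -0.8, 0, 0, 0], [0.8, -0.6, 0, 0, 0, 0, 0], [0.8, 0, 0, 0, 0, 0, 0], [0.8, 0, 0, 0, 0, 0, 0]]

```text
time_s: 13.75
eef_pos: [544.0, -56.4, 159.8]
ee_rot: [-0.001, 0.583, 0.812, -0.0]
force: [0.8, -0.2, 0.2]
grip_width: 0.797
grip_force: 0.0
```

```bash
python3 - <<'E'
from h import *
s=sense();im=capture("wrist");cv2.imwrite("pics/w4.png",im[:,:,::-1]);sc=capture("scene")
cv2.imwrite("pics/w4.png",np.hstack([cv2.resize(im,(400,300)),cv2.resize(sc[180:300,230:390],(400,300),interpolation=2)])[:,:,::-1])
print(s["time_s"],s["eef_pos"],s["grip_force"],s["force"])
E
```

```text
13.75 [544.01455491 -56.37707824 159.82302885] 0.0 [ 0.82749119 -0.22047373  0.18325195]
```

View pics/w4.png

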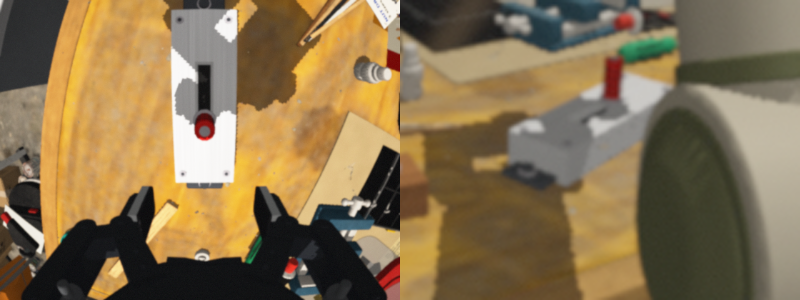

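The pin stands upright in the slot with its collar on the jig, at (205,127) in the left view and (612,80) in the right. The gripper is clear of it.

```bash
python3 -c "
from rig import *
print(finish_job())"
```

```text
the job is handed in; nothing more can be done
None
```

The red pin is fully home in the hidden hole, about 24 mm from slot mid toward jig −y. Its collar is on the jig, it is released, and the job was handed in at about 14 s; the judge's verdict was not shown.

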